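Snap the hot plate's knob back on its D-spindle

TASK

The hot plate's control knob was pulled off for cleaning. Take the knob with the pointing nose (not the plain round knob, nor the tamper), turn it so that the flat in its bore meets the flat of the hot plate's bare spindle (nose towards the black round plate), and push it straight down until it snaps fully home, then let go. Leave the round knob and the tamper standing where they are.

Things in the scene. Friction and masses are not known exactly. Their poses are not given: they have to be found in the camera images.
- knob_mid (a point): Aluminium knob, loose, bore down, 60 g, 52 mm tall. From above: hub 44 mm wide (y -22 to 22), x -20 to 22, and a 16 mm wide nose on to x = 42 with a black line on top. Grip the hub's flat sides (+y, -y). Point: on the bore axis, half-way up (26 mm). z up, x to the nose. Bore: blind D 38 mm deep, 29 mm across, flat 5.5 mm from the axis on the nose side; pockets at +y, -y for the tongues.
- spindle (a point): Bare black D-spindle on a hot plate (fixed, 300x240 mm, deck 75 mm up; its round plate lies 157 mm off in +x, 14 mm high). Point: axis at deck level. z up, x level, the way the flat faces. 24 mm across, flat 3 mm off axis, 34 mm tall, top 18 mm tapered. Two sprung tongues yield to 6-15 N. Home: knob foot on deck (its point 26 mm above this), nose along +x; unsnapped it stands 6-12 mm higher.
- round_knob: Bystander, loose: plain round aluminium knob of another appliance, 50 mm across at the foot, 42 mm above, 46 mm tall, no nose. Origin at the centre of its underside, z up.
- tamper: Bystander, loose: steel coffee tamper standing on its 58 mm wide foot, slim waist, handle upwards, 86 mm tall. Origin at the centre of its underside, z up.
Mind the look-alikes: they are no part of the job. What is shaped like the part that bears knob_mid but pink or purple is not meant.

How it is judged:
At the end, for the whole second after the job is handed in: The nosed knob sits fully home on the spindle, snapped past the tongues: its mid point 22 to 29.5 mm above the deck (home is 26), within 5 mm of the spindle's axis, its nose within 0.5 rad of the spindle's x, upright within 0.12 rad, and let go (z of knob_mid in the frame of spindle between 0.022 and 0.0295 m and horizontal distance between knob_mid and spindle below 0.005 m and angle between the x axis of knob_mid and the x axis of spindle, either way round below 0.5 rad and angle between knob_mid's own z axis and vertical below 0.12 rad); the robot touches nothing.
It fails at once if the round knob is knocked over or shifted by more than 30 mm (distance of round_knob from where it was at the start of the episode above 0.03 m or angle between round_knob's own z axis and vertical above 0.35 rad).
It fails at once if the tamper is knocked over or shifted by more than 30 mm (distance of tamper from where it was at the start of the episode above 0.03 m or angle between tamper's own z axis and vertical above 0.35 rad).
It also fails if it takes over 40 s, if anything falls off the work surface, if the arm or the gripper's body presses on something with over 40 N, if the wrist force passes 120 N, or if a joint passes its speed limit or range.

ROBOT

A 6-joint arm with a two-finger parallel gripper is mounted at the origin on the work surface. World frame = base frame: x ahead of the robot, y to its left, z up, the work surface at z = 0. Lengths are in m, angles in rad, forces in N, time in s.
With the tool pointing down it reaches from about 0.3 to 0.875 m from the base axis. Payload 4.2 kg.
Tool frame: the origin (TCP) lies midway between the tips of the shut fingers; the grasp point (between the pads) lies 19 mm behind it (arm.grip_point_offset is the z of the grasp point in the tool frame, in m); z points along the fingers, y is the direction in which the jaws open and shut (so a half turn about z gives the same grasp; the last joint's range is limited). The gripper opens to 85 mm and grips with 20 to 120 N. Pads are 22 mm wide; open, the fingers measure 114 mm over their backs; the gripper's body (76 mm by 85 mm) begins 54 mm behind the grasp point. The pads swing forward as they close: fully open they stand 13 mm farther back than shut.
Start: joints at [1.22, 0.32, 1.565, -0, 1.257, -0.02], TCP at [0.187, 0.544, 0.231] pointing down, gripper open.
Joint ranges: [-3.11, 3.11], [-0.84, 2.01], [0.21, 2.61], [-1.34, 4.49], [0.05, 2.63], [-2.56, 2.56]. Speed limits (rad/s): [2.57, 2.57, 3.14, 3.14, 3.14, 3.14].

INTERFACE

Orientations are given as a unit quaternion [x, y, z, w].
In Python, from station import arm gives the robot as it stands. Calls block until the motion is done:
- arm.reach(position, orientation): joint-space move of the TCP to a pose.
- arm.move_l(position, attitude=None, vel=0.15): straight line of the TCP; attitude=None keeps the orientation; vel is the mean speed in m/s.
- arm.move_joints(angles): joint-space move.
- arm.gripper_to(opening): finger opening in m; the grip force is fixed at half the most; returns when the fingers have stopped.
- arm.wait(seconds).
- arm.inverse_kinematics(position, orientation): joint angles nearest the present ones, or None.
- arm.observe(): the state.
- arm.get_image(name): name is "side" or "top" or "wrist"; returns a dict with "frame" (384x512x3 uint8, red, green, blue), "fov_y" (degrees; the focal length in pixels is half the picture's height over the tangent of half this angle, whatever the lens; pixels are square), "cx", "cy" (the principal point, pixels), "R" (3x3) and "t" (3): a world point X has camera coordinates R X + t; the wrist camera has in their place "T_tool_cam" (4x4, takes a point from camera to tool coordinates, whose origin is the TCP and whose axes are the flange's). Camera axes: x right, y down, z forward; pixel columns grow to the right and rows downward; lengths in m; the calibration is good to about 2 mm. A picture is of the moment at which its call begins: read the wrist's pose just before it. There is no depth.
A pose or a line that the arm cannot do raises arm.MotionError and nothing moves.
- arm.job_done(): hands the job in, once; it reports no verdict.
The state is a dict: "time": time; "qpos": joint angles; "joint_vel": joint speeds; "joint_efforts": joint torques, N m; "ee_pos": TCP position; "tcp_rot": TCP orientation; "ft_force": force on the tool from outside, world axes, zero at the start; "moment": the same for the moment, N m; "finger_gap": finger opening in m.
Only numpy, scipy, OpenCV 4.12 (cv2) and the standard library are available. Lean on these libraries where they do the work, as an engineer would, in place of code of your own. Each camera call takes 0.05 s, during which the arm holds its last target.

## Working session

There is one attempt and no reset: what is moved stays moved. The work goes in short steps, each a Python script; the robot and the scene stay as the last script left them, time stands still between calls to the robot, and variables do not carry over. Pictures are saved under pics/ and viewed, and the job is handed in when it is done.

```bash
ls; mkdir -p pics; python3 - <<'E'
from station import arm
import cv2,pickle
s=arm.observe();print(s['time'],s['ee_pos'],s['tcp_rot'],s['finger_gap'],arm.grip_point_offset)
d={}
for n in("side","top","wrist"):
    im=arm.get_image(n);d[n]=im
    cv2.imwrite(f"pics/{n}0.png",im["frame"][:,:,::-1])
    print(n,{k:v for k,v in im.items() if k!="frame"})
d['s']=s
pickle.dump(d,open("d0.pkl","wb"))
E
```

```text
pics
0.0 [0.18661445 0.54336118 0.23046231] [ 1.64659741e-01  9.86350014e-01 -8.90216821e-04 -1.61885173e-04] 0.0848624774864875 -0.0187
side {'fov_y': 53.685629432783806, 'cx': 256.50685365002187, 'cy': 184.6705115975064, 'R': array([[ 0.91342369, -0.4066863 ,  0.01623013],
       [-0.22747664, -0.54317067, -0.80822027],
       [ 0.33750784,  0.73455556, -0.58865659]]), 't': array([-0.52583044,  0.10753111,  0.8243828 ])}
top {'fov_y': 46.871734146118364, 'cx': 265.7976889076316, 'cy': 196.80644985241514, 'R': array([[-5.79098533e-02, -9.98321691e-01,  5.00947654e-04],
       [-9.69942920e-01,  5.61448729e-02, -2.36766731e-01],
       [ 2.36341238e-01, -1.41970173e-02, -9.71566397e-01]]), 't': array([-0.06879834,  0.55974128,  0.9381979 ])}
wrist {'fov_y': 59.75693137286955, 'cx': 260.5060998100243, 'cy': 191.16604279943314, 'T_tool_cam': array([[ 5.04759541e-04, -9.62300895e-01, -2.71986640e-01,
         6.94156590e-02],
       [ 9.99999722e-01,  6.35153694e-04, -3.91377929e-04,
         1.63978375e-04],
       [ 5.49376651e-04, -2.71986367e-01,  9.62300948e-01,
        -1.43098401e-01],
       [ 0.00000000e+00,  0.00000000e+00,  0.00000000e+00,
         1.00000000e+00]])}
```

View pics/side0.png

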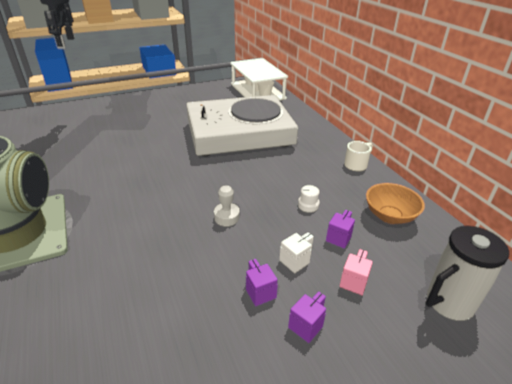

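View pics/top0.png

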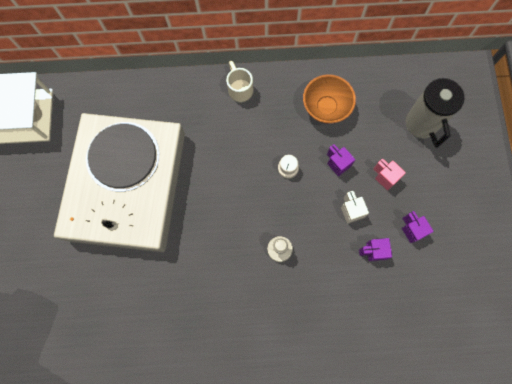

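View pics/wrist0.png

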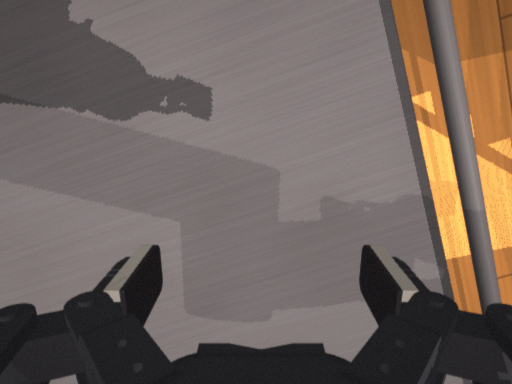

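The top view shows the pale nosed knob at about (355,208), purple and pink look-alikes around it, the round knob at (289,166), the tamper at (280,249) and the spindle at (108,224). I'll enlarge these areas.

```bash
python3 - <<'E'
import cv2,pickle
d=pickle.load(open("d0.pkl","rb"))
def crop(n,x,y,w,h,k,o):
    c=d[n]["frame"][y:y+h,x:x+w,::-1]
    cv2.imwrite(o,cv2.resize(c,None,fx=k,fy=k,interpolation=cv2.INTER_CUBIC))
crop("top",320,140,125,130,4.5,"pics/c1.png") if 0 else crop("top",320,140,120,120,5,"pics/c1.png")
crop("top",60,100,130,150,4,"pics/c2.png")
crop("side",180,90,130,70,6,"pics/c3.png")
crop("side",230,200,130,90,6,"pics/c4.png")
E
```

```text
(no output)
```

View pics/c1.png

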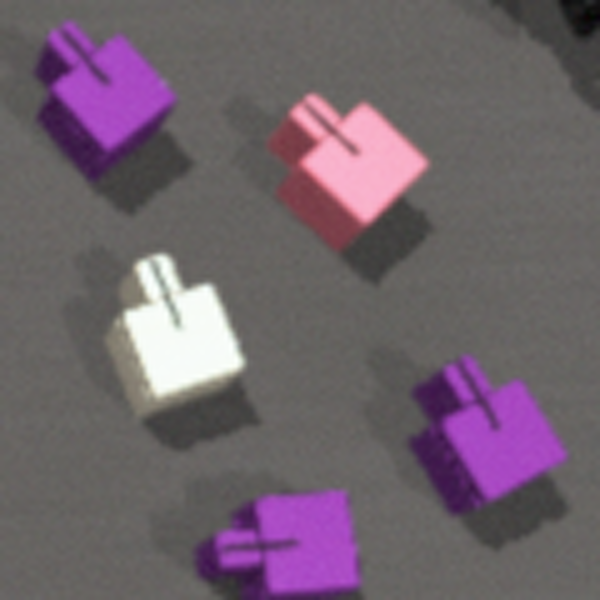

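View pics/c2.png

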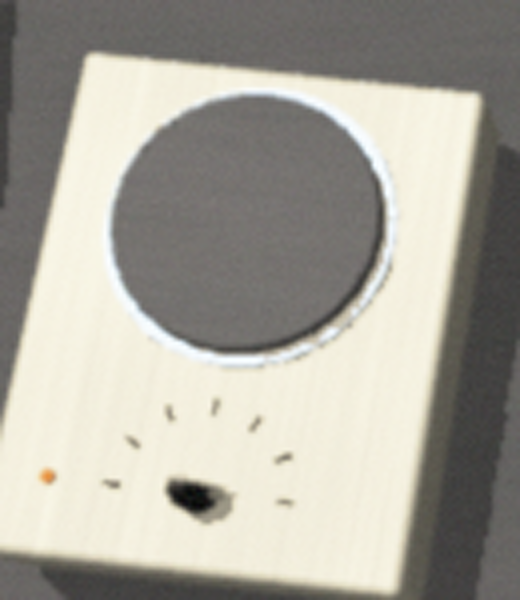

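View pics/c3.png

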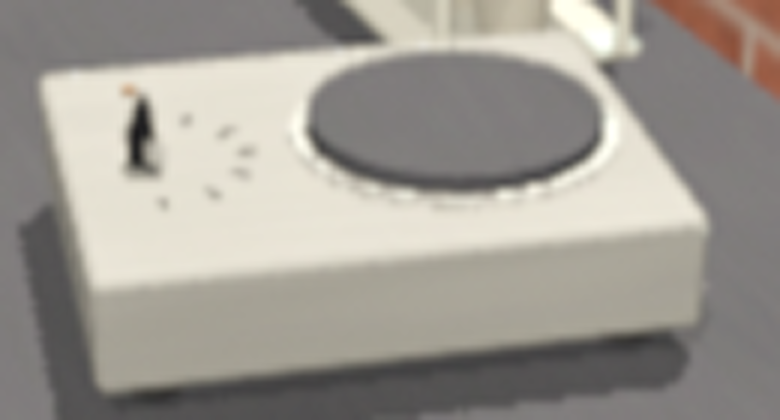

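View pics/c4.png

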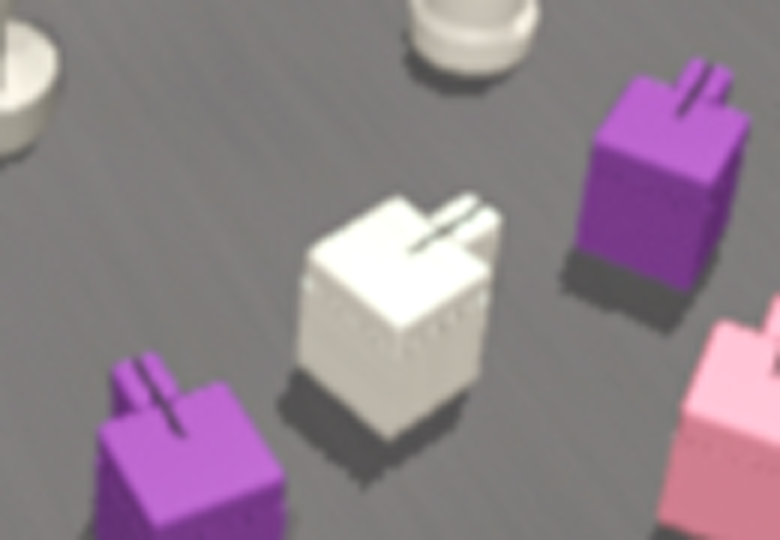

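```bash
cat > h.py <<'E'
import numpy as np, cv2, pickle
from scipy.optimize import least_squares
def K(im):
    f=im["frame"].shape[0]/2/np.tan(np.radians(im["fov_y"])/2)
    return f
def proj(im,X,RT=None):
    R,t=RT if RT else (im["R"],im["t"])
    c=np.asarray(X)@np.asarray(R).T+t; f=K(im)
    return np.c_[im["cx"]+f*c[:,0]/c[:,2], im["cy"]+f*c[:,1]/c[:,2]]
def back(im,uv,z,RT=None):
    R,t=RT if RT else (im["R"],im["t"])
    f=K(im); d=np.array([(uv[0]-im["cx"])/f,(uv[1]-im["cy"])/f,1.])
    d=R.T@d; o=-R.T@t
    return o+d*(z-o[2])/d[2]
from scipy.spatial.transform import Rotation as Ro
def wristRT(im,s):
    T=np.eye(4);T[:3,:3]=Ro.from_quat(s["tcp_rot"]).as_matrix();T[:3,3]=s["ee_pos"]
    M=np.linalg.inv(T@im["T_tool_cam"]);return M[:3,:3],M[:3,3]
def place(L,p):
    L=np.asarray(L,float);c,s=np.cos(p[2]),np.sin(p[2])
    return np.c_[p[0]+c*L[:,0]-s*L[:,1],p[1]+s*L[:,0]+c*L[:,1],L[:,2]]
E
python3 - <<'E'
from h import *
d=pickle.load(open("d0.pkl","rb"))
T,S=d["top"],d["side"]
a=lambda l,k,x,y:(np.array(l,float)+.5)/k-.5+[x,y]
t=a([(122,316),(213,286),(243,360),(152,396)],5,320,140)
for p in t: print(back(T,p,.052).round(4))
s=a([(308,255),(398,197),(490,268),(402,328),(392,438)],6,230,200)
for p,z in zip(s,[.052]*4+[0]): print('s',back(S,p,z).round(4))
print('line top', [back(T,p,.052).round(4) for p in a([(155,258),(181,326)],5,320,140)])
print("deck")
for p in a([(90,53),(480,93),(398,596),(0,553)],4,60,100): print(back(T,p,.075).round(4))
for p in a([(42,75),(97,288),(705,225),(575,35)],6,180,90): print('s',back(S,p,.075).round(4))
print('plate',back(T,a([(247,222)],4,60,100)[0],.089).round(4),'s',back(S,a([(455,118)],6,180,90)[0],.089).round(4))
print('spindle top/base', back(T,a([(183,492)],4,60,100)[0],.109).round(4),back(T,a([(205,498)],4,60,100)[0],.075).round(4),'s',back(S,a([(143,95)],6,180,90)[0],.109).round(4),back(S,a([(140,168)],6,180,90)[0],.075).round(4))
E
```

```text
[ 0.534  -0.2799  0.052 ]
[ 0.5457 -0.3232  0.052 ]
[ 0.5102 -0.3331  0.052 ]
[ 0.496  -0.2898  0.052 ]
s [ 0.496  -0.2946  0.052 ]
s [ 0.5365 -0.282   0.052 ]
s [ 0.5479 -0.3232  0.052 ]
s [ 0.5087 -0.3353  0.052 ]
s [ 0.5095 -0.3354  0.    ]
line top [array([ 0.5605, -0.2979,  0.052 ]), array([ 0.5277, -0.3065,  0.052 ])]
deck
[0.7816 0.3201 0.075 ]
[0.7429 0.0906 0.075 ]
[0.4499 0.139  0.075 ]
[0.4863 0.3576 0.075 ]
s [0.4926 0.3676 0.075 ]
s [0.4526 0.1322 0.075 ]
s [0.7382 0.0816 0.075 ]
s [0.7816 0.3098 0.075 ]
plate [0.6658 0.2211 0.089 ] s [0.6632 0.2082 0.089 ]
spindle top/base [0.5077 0.2459 0.109 ] [0.5105 0.2457 0.075 ] s [0.514  0.2503 0.109 ] [0.5073 0.2414 0.075 ]
```

```bash
cat >> h.py <<'E'
def down(a): # tool z down, tool x at world angle a
    x=np.array([np.cos(a),np.sin(a),0]);z=np.array([0,0,-1.]);y=np.cross(z,x)
    return Ro.from_matrix(np.c_[x,y,z]).as_quat()
E
python3 - <<'E'
from h import *
from station import arm
for nm,p,yw,zs in(("knob",(.522,-.307),.26,(.2,.03)),("sp",(.51,.2455),-.17,(.25,.13))):
  for o in(0,np.pi):
    for z in zs:
      q=arm.inverse_kinematics([*p,z],down(yw+o)); print(nm,o,z,None if q is None else np.round(q,2))
# look at spindle, option A
arm.reach([.51,.2455,.25],down(-.17))
arm.wait(.2)
s=arm.observe();im=arm.get_image("wrist");pickle.dump((im,s),open("w1.pkl","wb"))
cv2.imwrite("pics/w1.png",im["frame"][:,:,::-1]);print(s["time"],s["ee_pos"],s["qpos"])
E
```

```text
knob 0 0.2 [-0.55  0.39  1.54 -0.    1.21  0.76]
knob 0 0.03 [-0.55  0.55  1.74 -0.    0.84  0.76]
knob 3.141592653589793 0.2 [-0.55  0.39  1.54 -0.    1.21 -2.38]
knob 3.141592653589793 0.03 [-0.55  0.55  1.74 -0.    0.84 -2.38]
sp 0 0.25 [ 0.43  0.29  1.55 -0.    1.29  2.17]
sp 0 0.13 [ 0.43  0.39  1.73 -0.    1.02  2.17]
sp 3.141592653589793 0.25 [ 0.43  0.29  1.55 -0.    1.29 -0.97]
sp 3.141592653589793 0.13 [ 0.43  0.39  1.73 -0.    1.02 -0.97]
2.2417 [0.50974456 0.24598335 0.24995653] [4.29229959e-01 2.94409316e-01 1.55364988e+00 9.33150579e-05
 1.29361711e+00 2.16896426e+00]
```

View pics/w1.png

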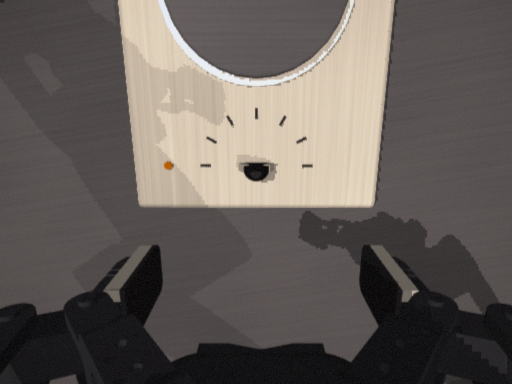

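The spindle is at about (256,170), with its flat facing the plate (up) and the plate's centre near column 257, so the yaw guess is close. I'll enlarge it.

```bash
python3 - <<'E'
from h import *
im,s=pickle.load(open("w1.pkl","rb"))
c=im["frame"][95:215,190:325,::-1];cv2.imwrite("pics/w1c.png",cv2.resize(c,None,fx=5,fy=5,interpolation=cv2.INTER_CUBIC))
RT=wristRT(im,s)
p=(.51,.2455,-.17)
for zz,r in((.075,12),):print(proj(im,place([[0,0,.075],[0,0,.109],[-12,0,.109] if 0 else [-.012,0,.075],[0,.012,.075],[0,-.012,.075],[.157,0,.089]],p),RT).round(1))
for uv in((140,206),(376,207)): print(back(im,uv,.075,RT))
E
```

```text
[[261.  169.4]
 [261.1 177.7]
 [261.  181.4]
 [248.7 169.4]
 [273.4 169.4]
 [261.4 -18.5]]
[0.49343961 0.37131475 0.075     ]
[0.45269275 0.13818906 0.075     ]
```

View pics/w1c.png

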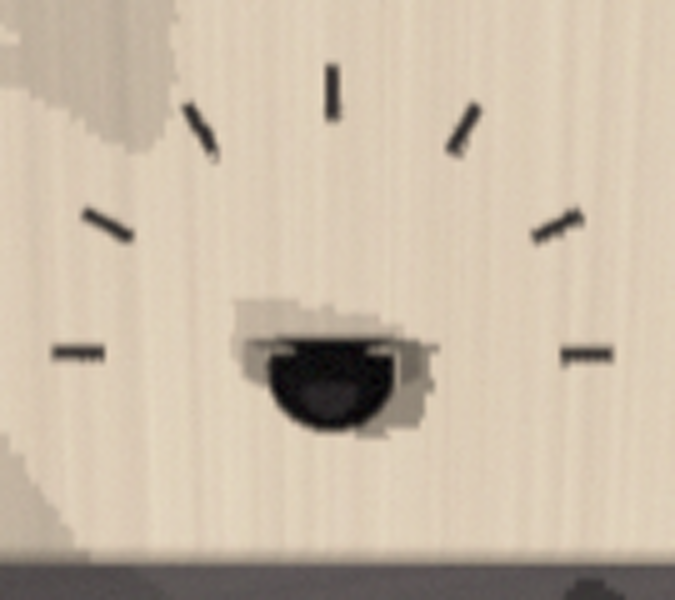

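```bash
python3 - <<'E'
from h import *
from station import arm
im,s=pickle.load(open("w1.pkl","rb"));RT=wristRT(im,s)
f=lambda x,y:np.array([190+(x+.5)/5-.5,95+(y+.5)/5-.5])
l,r,m=[back(im,f(*p),.075,RT) for p in((78,352),(587,354),(332,92))]
d=l-r;print((l+r)/2,np.linalg.norm(d),np.arctan2(d[1],d[0])-np.pi/2, m-(l+r)/2, np.arctan2(*(m-(l+r)/2)[[1,0]]))
b1=[np.array(p) for p in((140,206),(376,207))]
# look at knob, with pick orientation
arm.gripper_to(.075)
arm.reach([.49,-.3,.22],down(.262))
arm.wait(.2)
s=arm.observe();im=arm.get_image("wrist");pickle.dump((im,s),open("w2.pkl","wb"))
cv2.imwrite("pics/w2.png",im["frame"][:,:,::-1]);print(s["time"],s["ee_pos"],s["qpos"])
E
```

```text
[0.51490733 0.24946977 0.075     ] 0.09856221322995776 -0.17252562259193827 [ 0.04855924 -0.00833434  0.        ] -0.16997627093017115
4.7333 [ 0.49035297 -0.29939766  0.22003728] [-5.68204877e-01  3.26075537e-01  1.58409008e+00  5.28786456e-05
  1.23137246e+00  7.39488933e-01]
```

View pics/w2.png

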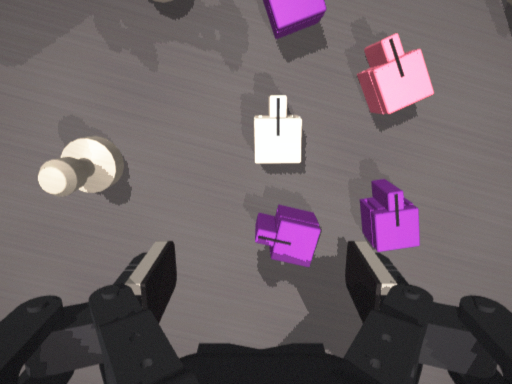

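The pale nosed knob is at about (277,138), and a purple one sits nearby at (295,237), on the −x side. I'll enlarge the pale one.

```bash
python3 - <<'E'
from h import *
im,s=pickle.load(open("w2.pkl","rb"))
c=im["frame"][85:175,230:330,::-1];cv2.imwrite("pics/w2c.png",cv2.resize(c,None,fx=6,fy=6,interpolation=cv2.INTER_CUBIC))
E
```

```text
(no output)
```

View pics/w2c.png

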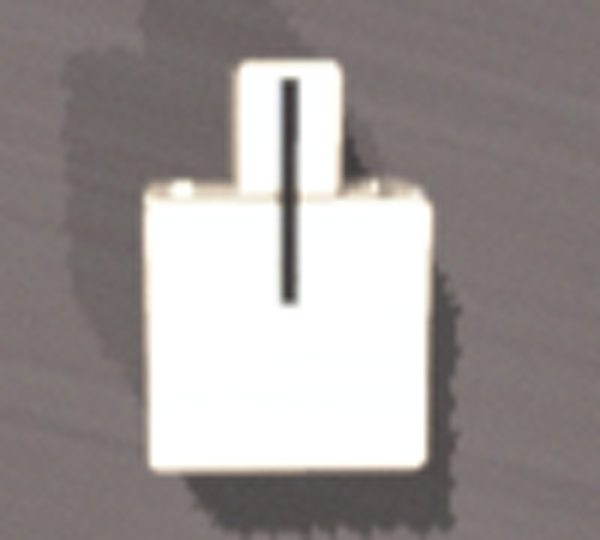

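```bash
python3 - <<'E'
from h import *
im,s=pickle.load(open("w2.pkl","rb"));RT=wristRT(im,s)
f=lambda x,y:np.array([230+(x+.5)/6-.5,85+(y+.5)/6-.5])
px=[f(*p) for p in((145,200),(432,200),(427,470),(150,470),(240,62),(340,62))]
L=np.array([(22,22,52),(22,-22,52),(-20,-22,52),(-20,22,52),(42,8,52),(42,-8,52)])/1000.
r=least_squares(lambda p:(proj(im,place(L,p),RT)-px).ravel(),[.522,-.307,.26])
print(r.x,r.fun.reshape(-1,2).round(1))
print([back(im,p,.052,RT).round(4) for p in px])
E
```

```text
[ 0.52147324 -0.30721209  0.27075856] [[-0.1  0. ]
 [ 0.4 -0.3]
 [ 0.   0.1]
 [-0.4  0.4]
 [-0.6  0. ]
 [ 0.6 -0.1]]
[array([ 0.5368, -0.2802,  0.052 ]), array([ 0.5482, -0.3223,  0.052 ]), array([ 0.5081, -0.3337,  0.052 ]), array([ 0.4968, -0.2916,  0.052 ]), array([ 0.56  , -0.2888,  0.052 ]), array([ 0.5639, -0.3031,  0.052 ])]
```

```bash
python3 - <<'E'
from h import *
from station import arm
x,y,yw=.5215,-.3072,.268
arm.reach([x,y,.13],down(yw))
arm.move_l([x,y,.014],vel=.12)
s=arm.observe();print(s["time"],s["ee_pos"],s["ft_force"])
arm.gripper_to(0.03)
s=arm.observe();print(s["time"],s["finger_gap"],s["ft_force"])
arm.move_l([x,y,.20],vel=.15)
arm.wait(.2)
s=arm.observe();im=arm.get_image("wrist");si=arm.get_image("side");pickle.dump((im,s,si),open("w3.pkl","wb"))
print(s["time"],s["finger_gap"],s["ft_force"],s["ee_pos"])
cv2.imwrite("pics/w3.png",im["frame"][:,:,::-1])
cv2.imwrite("pics/s3.png",cv2.resize(si["frame"][120:320,200:400,::-1],None,fx=3,fy=3))
E
```

```text
6.3667 [ 0.52210394 -0.30758586  0.01492795] [0.06511495 0.72820016 0.90792805]
6.75 0.04312935239057724 [-0.48356529  0.94653619  5.00766953]
8.3417 0.04325353194720212 [ 0.06103394 -0.22960445 -0.78724747] [ 0.52125275 -0.30703863  0.19924353]
```

View pics/w3.png

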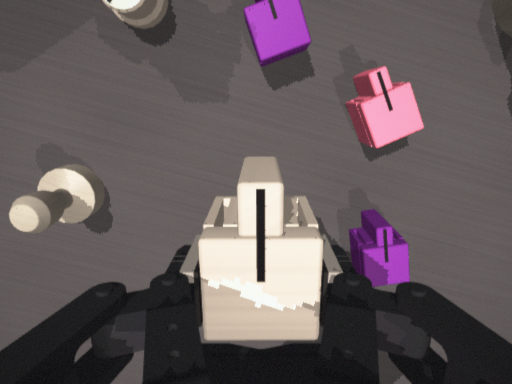

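View pics/s3.png

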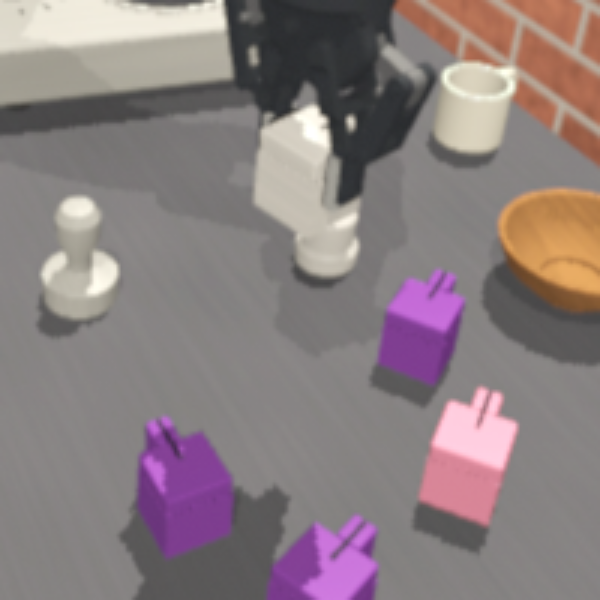

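The knob is held with its nose up in the wrist image: hub top corners at about (201,236), (322,236), (319,338) and (204,338). Before the insertion I'll check its pose in the hand.

```bash
python3 - <<'E'
from h import *
im,s,si=pickle.load(open("w3.pkl","rb"))
c=im["frame"][145:350,180:345,::-1];cv2.imwrite("pics/w3c.png",cv2.resize(c,None,fx=2.9,fy=2.9,interpolation=cv2.INTER_CUBIC))
c=si["frame"][145:205,275:325,::-1];cv2.imwrite("pics/s3c.png",cv2.resize(c,None,fx=9,fy=9,interpolation=cv2.INTER_CUBIC))
E
```

```text
(no output)
```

View pics/w3c.png

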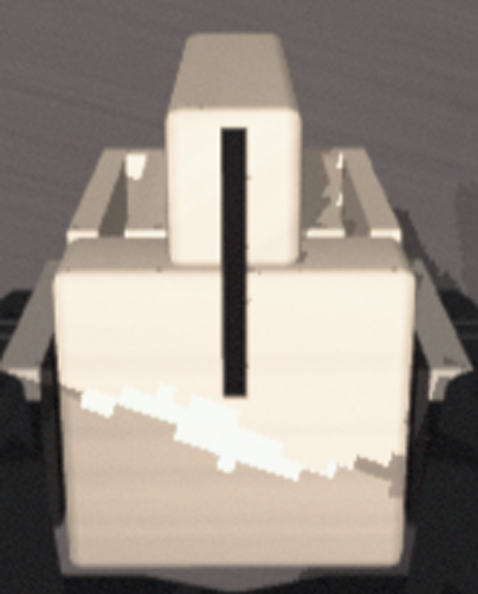

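View pics/s3c.png

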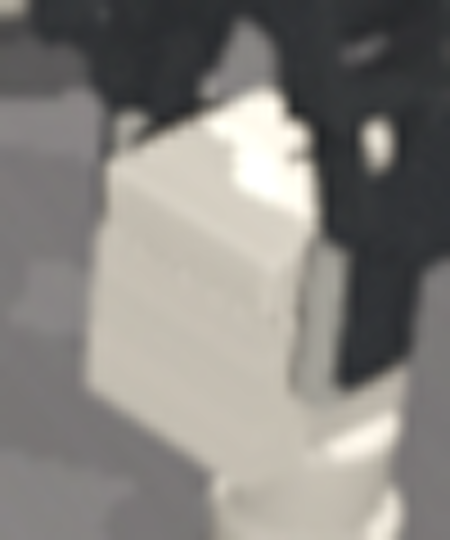

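```bash
python3 - <<'E'
from h import *
im,s,si=pickle.load(open("w3.pkl","rb"))
M=np.linalg.inv(im["T_tool_cam"]);RT=(M[:3,:3],M[:3,3])
px=np.array([(55,272),(414,272),(406,565),(70,565),(168,108),(301,108)])/2.9+[180,145]
L=np.array([(22,22,52),(22,-22,52),(-20,-22,52),(-20,22,52),(42,8,52),(42,-8,52)])/1000.
def g(p):
    # tool coords: x same as knob x, y = -knob y, z = -knob z
    X=Ro.from_rotvec([0,p[3],0]).apply(L-[0,0,.03])@Ro.from_rotvec([0,0,p[4]]).as_matrix()*[1,-1,-1]
    return (proj(im,X+[p[0],p[1],p[2]],RT)-px).ravel()
r=least_squares(g,[0,0,-.02,0,0]);print(r.x.round(4),r.fun.reshape(-1,2).round(1))
r2=least_squares(lambda q:g([q[0],q[1],q[2],0,q[3]]),[0,0,-.02,0]);print(r2.x.round(4),r2.fun.reshape(-1,2).round(1))
E
```

```text
[-0.0018  0.0001 -0.0127  0.0295 -0.0062] [[-0.  -0.5]
 [ 0.7 -1.2]
 [-1.   0. ]
 [ 0.4  0.6]
 [-0.7  0.7]
 [ 0.7  0.4]]
[-0.0007  0.0001 -0.0135 -0.0062] [[-0.8 -0.1]
 [ 1.5 -0.7]
 [-0.9 -0.6]
 [ 0.2 -0.1]
 [-1.1  0.8]
 [ 1.1  0.5]]
```

```bash
python3 - <<'E'
from h import *
from station import arm
x,y,yw=.5156,.2494,-.171
arm.reach([x,y,.20],down(yw))
arm.move_l([x,y,.135],vel=.12)
arm.wait(.25)
s=arm.observe();im=arm.get_image("wrist");si=arm.get_image("side");t=arm.get_image("top");pickle.dump((im,s,si,t),open("w4.pkl","wb"))
print(s["time"],s["finger_gap"],s["ft_force"],s["ee_pos"])
a=cv2.resize(si["frame"][70:170,170:300,::-1],None,fx=3,fy=3,interpolation=2)
b=cv2.resize(t["frame"][170:270,60:190,::-1],None,fx=3,fy=3,interpolation=2)
c=cv2.resize(im["frame"][:,:,::-1],None,fx=300/384,fy=300/384)
cv2.imwrite("pics/s4.png",np.vstack([np.hstack([a,c])[:, :790],np.hstack([b,np.zeros_like(c)])[:, :790]]))
E
```

```text
11.3917 0.04364014455497792 [ 0.67918901  0.51812643 -1.13211844] [0.51603636 0.24958836 0.13583521]
```

View pics/s4.png

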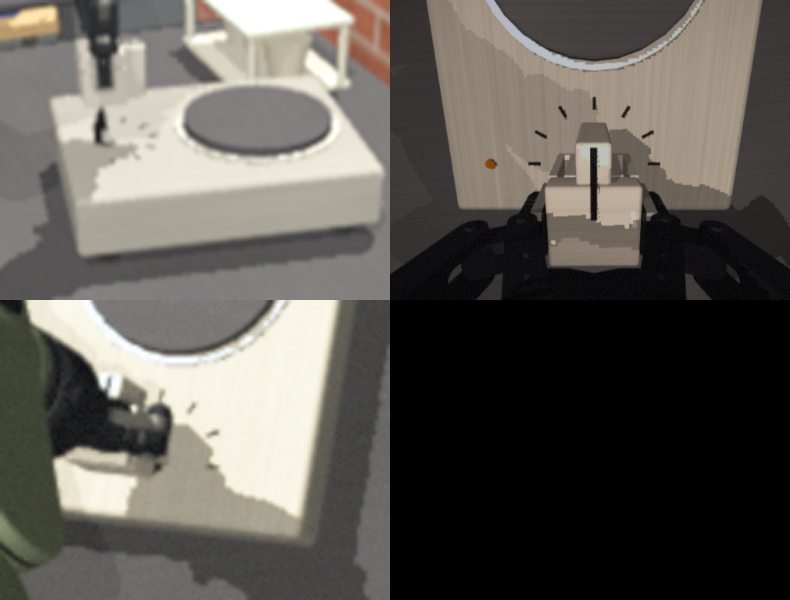

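```bash
python3 - <<'E'
from h import *
im,s,si,t=pickle.load(open("w4.pkl","rb"))
zf=s["ee_pos"][2]-.0155
a=si["frame"][70:140,180:250,::-1].copy()
a=cv2.resize(a,None,fx=8,fy=8,interpolation=2)
L=np.array([(22,22,52),(22,-22,52),(-20,-22,52),(-20,22,52),(42,8,52),(42,-8,52),(22,22,0),(22,-22,0),(-20,-22,0),(-20,22,0),(42,8,0),(42,-8,0)])/1000.+[0,0,zf]
for p in proj(si,place(L,[s["ee_pos"][0],s["ee_pos"][1],-.171])): cv2.circle(a,tuple(((p-[180,70]+.5)*8).astype(int)),3,(0,0,255),-1)
th=np.linspace(0,6.28,40)
C=np.c_[.012*np.cos(th),.012*np.sin(th),0*th+.075];C=np.r_[C,[[0,0,.109]]]
for p in proj(si,place(C,[.5149,.2495,-.171])): cv2.circle(a,tuple(((p-[180,70]+.5)*8).astype(int)),2,(0,160,0),-1)
cv2.imwrite("pics/s4c.png",a)
c=im["frame"][100:384,160:360,::-1];cv2.imwrite("pics/w4c.png",cv2.resize(c,None,fx=2.1,fy=2.1,interpolation=2))
E
```

```text
(no output)
```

View pics/s4c.png

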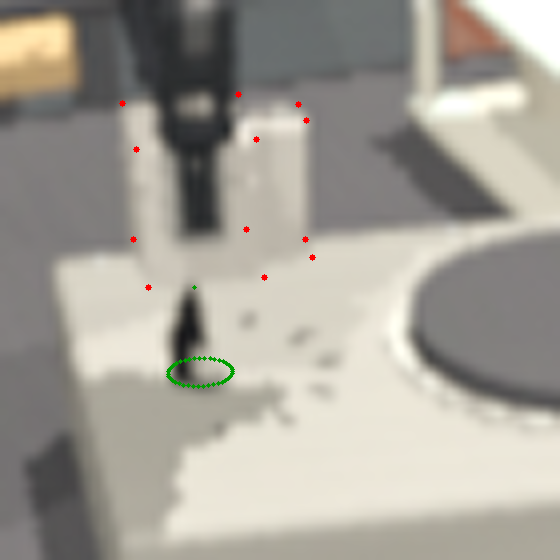

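View pics/w4c.png

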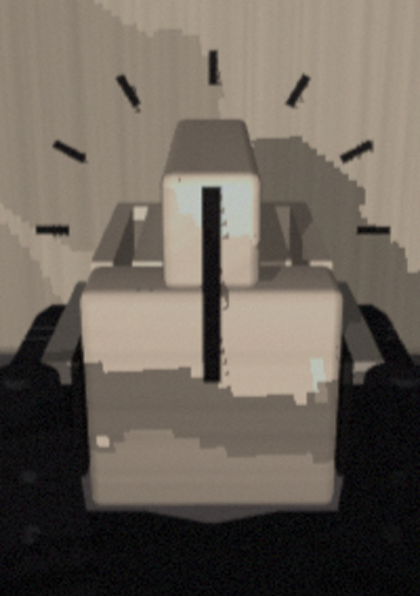

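The overlay matches the knob and spindle to within about 1 px in the side view. I'll re-check the axis from the ticks in this nearer image, then insert in force-checked steps.

```bash
python3 - <<'E'
from h import *
from station import arm
im,s,si,t=pickle.load(open("w4.pkl","rb"));RT=wristRT(im,s)
f=lambda x,y:np.array([160+x/2.1,100+y/2.1])
l,r,m=[back(im,f(*p),.075,RT) for p in((52,230),(373,230),(213,67))]
c=(l+r)/2;print("axis",c,np.linalg.norm(l-r),"yaw",np.arctan2(*(l-r)[[1,0]])-np.pi/2)
x,y=.5156,.2494
if np.hypot(c[0]-.5149,c[1]-.2495)<.0025:
  for z in np.arange(.128,.0875,-.004):
    arm.move_l([x,y,z],vel=.04)
    s=arm.observe();F=s["ft_force"];print(round(z,4),s["ee_pos"].round(4),F.round(1),s["moment"].round(2),round(s["finger_gap"],4))
    if abs(F[2])>45 or np.hypot(*F[:2])>25: print("stop");break
  print(s["time"])
E
```

```text
axis [0.5147118 0.249518  0.075    ] 0.09853999031684191 yaw -0.17028889032702543
0.128 [0.5153 0.2492 0.1275] [-0.5  0.7 -1.3] [-0.03 -0.02 -0.02] 0.0434
0.124 [0.5154 0.2493 0.1236] [-0.2 -0.6  0.1] [0.01 0.03 0.  ] 0.043
0.12 [0.5154 0.2493 0.1197] [-0.1  0.3 -0.2] [ 0.02 -0.03  0.02] 0.043
0.116 [0.5154 0.2493 0.1157] [ 0.7 -0.5 -0.4] [ 0.02 -0.02  0.05] 0.0434
0.112 [0.5154 0.2493 0.1117] [ 0.8 -0.1 -0.1] [-0.01  0.04  0.06] 0.0432
0.108 [0.5154 0.2493 0.1077] [ 0.4 -1.4 -0.2] [-0.02  0.01 -0.01] 0.0434
0.104 [0.5154 0.2493 0.1037] [-1.   0.6  0. ] [-0.02  0.03 -0.  ] 0.0438
0.1 [0.5157 0.2494 0.0998] [ 0.2 -0.3 -1.4] [-0.01 -0.03  0.03] 0.0433
0.096 [0.516  0.2494 0.096 ] [ 1.   0.6 -0.2] [-0.09 -0.29 -0.  ] 0.0432
0.092 [0.5147 0.2492 0.091 ] [ 0.1  0.3 -2.9] [-0.01  0.03  0.01] 0.0439
0.088 [0.5154 0.2496 0.0897] [-3.5 -2.  11. ] [-0.03  0.64  0.08] 0.0435
14.3667
```

```bash
python3 - <<'E'
from h import *
from station import arm
x,y=.5154,.2494
for z in (.086,.084):
    arm.move_l([x,y,z],vel=.03);arm.wait(.2)
    s=arm.observe();F=s["ft_force"];print(z,s["ee_pos"].round(4),F.round(1),s["moment"].round(2))
    if F[2]>25: break
arm.move_l([x,y,.0895],vel=.04)
arm.gripper_to(.075)
arm.move_l([x,y,.20],vel=.12)
arm.wait(.2)
s=arm.observe();im=arm.get_image("wrist");si=arm.get_image("side");pickle.dump((im,s,si),open("w5.pkl","wb"))
print(s["time"],s["ft_force"].round(1))
a=cv2.resize(si["frame"][80:130,180:240,::-1],None,fx=8,fy=8,interpolation=2)
L=np.array([(22,22,52),(22,-22,52),(-20,-22,52),(-20,22,52),(42,8,52),(42,-8,52),(22,-22,0),(-20,-22,0),(42,-8,0)])/1000.+[0,0,.075]
for p in proj(si,place(L,[.5149,.2495,-.171])): cv2.circle(a,tuple(((p-[180,80]+.5)*8).astype(int)),3,(0,0,255),-1)
cv2.imwrite("pics/s5.png",a)
b=im["frame"][:,:,::-1].copy();RT=wristRT(im,s)
for p in proj(im,place(L[:6],[.5149,.2495,-.171]),RT): cv2.circle(b,tuple((p+.5).astype(int)),2,(0,0,255),-1)
cv2.imwrite("pics/w5.png",cv2.resize(b[100:384,130:390],None,fx=2.1,fy=2.1,interpolation=2))
E
```

```text
0.086 [0.5154 0.2496 0.0897] [-7.1 -3.6 22.1] [-0.29  1.1   0.1 ]
0.084 [0.5154 0.2496 0.0897] [-9.6 -5.3 33.7] [-0.6   1.72  0.06]
17.25 [ 0.8  0.3 -0.5]
```

View pics/s5.png

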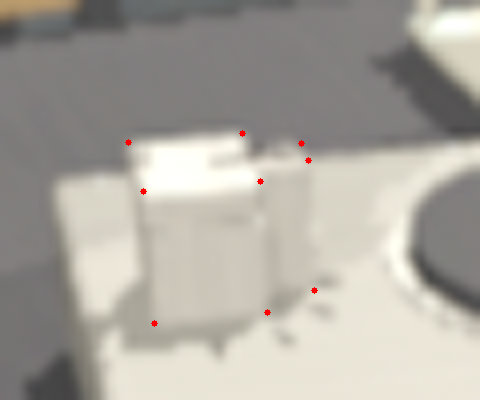

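View pics/w5.png

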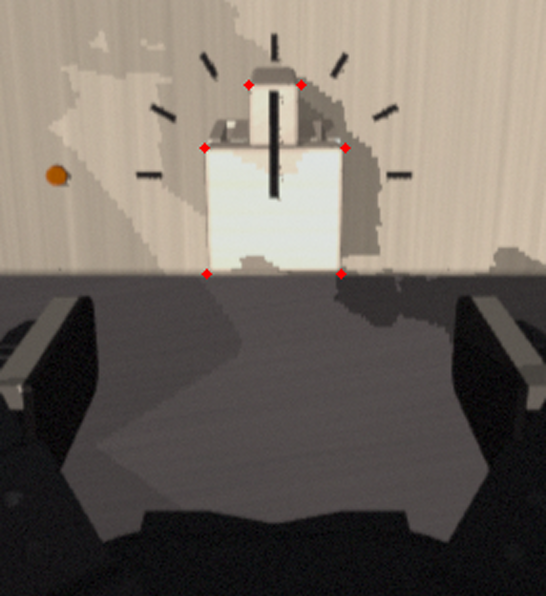

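```bash
python3 - <<'E'
from station import arm
arm.job_done();print(arm.observe()["time"])
E
```

```text
the job is handed in; nothing more can be done
the job is handed in; nothing more can be done
```

The nosed aluminium knob is on the spindle, nose towards the black plate, let go, and the job is handed in. My last reading before handing in was 17.3 s of the 40 s.

- **Insertion:** I gripped the knob by its flat sides, lined it up from the wrist camera's view of the spindle and its dial marks, and pushed straight down. It met almost no sideways force on the way. It dropped past the tongues at about 4 mm above home, then stopped hard: the tool height held at 0.0897 m while the push rose from 11 to 34 N. That puts the knob's foot on the deck to within about 1 mm.
- **After letting go:** With the arm backed off to 0.20 m, the side and wrist pictures matched the outline expected at home to about 1–2 px, with the nose along the spindle's x and the knob upright. The wrist force was about zero.
- **Disagreements:** The first rough spindle position, from the top and side cameras, was about 5 mm off the wrist camera's. I used the wrist value, and two wrist views agreed to 0.2 mm. In the hand the knob appeared 1–2 mm off centre along x and tilted by at most 0.03 rad. I allowed for the shift.
- **Not checked:** I did not take a final picture of the round knob and tamper. The path stayed clear of them, and both were standing in the picture taken after the pick-up.

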